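Start the bench dust extractor from its switch board

TASK

Start the dust extractor from the switch board on the bench, only pressing with the fingertips: first press down the raised end of the wide rocker so that it is switched fully over, then press the square breaker key fully home so that it stays in, and then press the small round start button all the way down and let it come back up. Leave the large mushroom-headed stop button alone, and do not move or pick up any of the loose things lying around the board.

Things in the scene. Friction and masses are not known exactly. Their poses are not given: they have to be found in the camera images.
- board: Fixed plywood plank on the bench, 110 mm (its x, away from the robot) by 390 mm (its y) by 18 mm. Origin: centre of its underside; z up. Four identical fixed grey housings, 68 x 68 x 40 mm, tops 58 mm above the bench, stand squared on it in a row along y (-135, -45, 45, 135 mm), each with one black control. Which control is in which place changes.
- rocker_end (a point): Point to press on the rocker, a black V-shaped paddle 56 mm long (board x), 36 mm wide (board y): middle of the top of its raised half, the half towards the robot (board -x), 19 to 20 mm from the pivot. Off: that half slopes up at 0.34 rad to its tip, 77 mm above the bench; this point at 75 mm. On: that half is level, this point at 68 mm.
- rocker (a joint): Rocker angle, rad: 0 = off (starts 0 to 0.04), 0.34 = fully on, at its stop. Pivots about the board's y at the bottom of the V, 68 mm above the bench. No spring: a steady resistance of 0.04 N m (2 to 4 N at the raised half); it stays where it is left. Two fixed steel cheeks flank it, tops 67 mm above the bench.
- breaker_top (a point): Centre of the top of the breaker key, a square black plunger 24 x 24 mm, standing out 14 mm from its housing (72 mm above the bench) when fully out, 6 mm when home. A flat square steel bezel, 34 mm, surrounds it. Its place in the row changes.
- breaker (a joint): Travel of the breaker key, m: 0 = out (starts 0 to 0.0015), 0.008 = home, at its stop. No spring: a steady resistance of 2.5 N, and it stays where it is left.
- start_top (a point): Centre of the top of the start button, a round black plunger 28 mm in diameter, standing out 14 mm from its housing (72 mm above the bench). A flat round steel bezel, 38 mm, surrounds it. Its place in the row changes.
- start (a joint): Travel of the start button, m: 0 = up, 0.006 = fully down, at its stop. Spring: 2 N at first, 5 N when down; it comes back up by itself.
- stop_top (a point): Centre of the top of the stop button, not to be pressed: a black mushroom head 46 mm in diameter, its top 28 mm above its housing (86 mm above the bench). Its place in the row changes.
- stop (a joint): Travel of the stop button, m: 0 = up, 0.006 = fully down. Same spring as the start button.
- glue: Loose bystander: upright white glue bottle, 52 mm in diameter, 130 mm tall, standing past one end of the board (its +y end). Origin: centre of its underside.
- driver: Loose bystander: screwdriver 180 mm long lying on the bench between board and robot, roughly along the board. Origin: on its underside, at about mid length; the tool lies along its x.
- offcut: Loose bystander: wooden offcut 60 x 170 x 22 mm lying flat beyond the board, roughly along it. Origin: centre of its underside.
- tape: Loose bystander: roll of tape, 90 mm outside and 60 mm inside diameter, 24 mm high, lying flat past the -y end of the board. Origin: centre of its underside.

How it is judged:
On the way, in this order (a step that is already met when the one before it is completed fails the run):
1. the rocker is switched over with the fingers (value of joint rocker above 0.28 rad and contact force between the fingers and anything else above 0.5 N), for 0.05 s.
2. then the square breaker key is pressed home with the fingers (value of joint breaker above 0.0065 m and contact force between the fingers and anything else above 0.5 N), for 0.05 s.
3. then the round start button is pressed down with the fingers (value of joint start above 0.0045 m and contact force between the fingers and anything else above 0.5 N), for 0.05 s.
At the end, for the whole second after the job is handed in: The rocker stands on (over 0.28 of 0.34 rad), the breaker key is in (over 6.5 of 8 mm), the start button is up again (under 1.5 mm), the stop button is up, and the loose things are within 20 mm of where they were, the bottle upright (value of joint rocker above 0.28 rad and value of joint breaker above 0.0065 m and value of joint each of start, stop below 0.0015 m and distance of each of glue, driver, offcut, tape from where it was at the start of the episode below 0.02 m and angle between glue's own z axis and vertical below 0.2 rad); the robot touches nothing.
It fails at once if the breaker key is pressed while the rocker is still off (value of joint rocker below 0.26 rad and value of joint breaker above 0.004 m).
It fails at once if the start button is pressed before the rocker is on and the breaker key is in (value of joint start above 0.003 m and (value of joint rocker below 0.26 rad or value of joint breaker below 0.006 m)).
It fails at once if the stop button is pressed (value of joint stop above 0.002 m).
It fails at once if a loose thing (bottle, screwdriver, offcut, tape) is moved, lifted or tipped (distance of any of glue, driver, offcut, tape from where it was at the start of the episode above 0.02 m or angle between glue's own z axis and vertical above 0.2 rad).
It also fails if it takes over 42 s, if anything falls off the work surface, if the arm or the gripper's body presses on something with over 40 N, if the wrist force passes 120 N, or if a joint passes its speed limit or range.

ROBOT

A 6-joint arm with a two-finger parallel gripper is mounted at the origin on the work surface. World frame = base frame: x ahead of the robot, y to its left, z up, the work surface at z = 0. Lengths are in m, angles in rad, forces in N, time in s.
With the tool pointing down it reaches from about 0.4 to 0.925 m from the base axis. Payload 3.4 kg.
Tool frame: the origin (TCP) lies between the finger pads; the fingertips stand nose_length ahead of it and the grasp point (between the pads) lies 11 mm behind it (nose_length is the distance from the TCP to the fingertips, in m); z points along the fingers, y is the line along which they close (so a half turn about z gives the same grasp; the last joint's range is limited). The gripper opens to 85 mm and grips with 20 to 120 N. Pads are 22 mm wide; open, the fingers measure 114 mm over their backs; the gripper's body (76 mm by 85 mm) begins 54 mm behind the grasp point. The pads swing forward as they close: fully open they stand 13 mm farther back than shut.
Start: joints at [1.236, 0.307, 1.506, -0, 1.328, -0.073], TCP at [0.148, 0.556, 0.239] pointing down, gripper open.
Joint ranges: [-3.12, 3.12], [-1.05, 2.28], [0.14, 2.33], [-1.42, 4.57], [0.1, 2.73], [-2.68, 2.68]. Speed limits (rad/s): [2.57, 2.57, 3.14, 3.14, 3.14, 3.14].

INTERFACE

Orientations are given as [roll, pitch, yaw] about the fixed x, y, z axes, in that order (R = Rz(yaw) Ry(pitch) Rx(roll)).
In Python, from rig import get_obs, grab_frame, hand_in, nose_length gives the robot as it stands.
- The arm moves only by the tool jog_arm, never from a script. Its argument "series" is a list of rows, each a list of 7 numbers: the shift along the tool's x, y, z in cm, then the turn, a rotation vector about the tool's x, y, z in units of 5 degrees (1.0 is 5 degrees), then the closure, from 0 (fully open) to 1 (shut). A call has 1 to 8 rows; each row shifts and turns the commanded pose from where the row before left it, along the tool's axes as they then stand; what a row does not reach is not made up. A row lasts 1/12 s, in which the tool goes at most 41.7 mm and 7.16 degrees, less where a joint would pass 70% of its speed; a pose out of reach is approached as far as the arm can. A call with a gripper value outside its range is refused whole. The fingers move at their own pace and stop on an object; "force" is the grip in N (left out, the last holds). Time passes only in rows, so rows that do not move let the fingers close. It gives the time, the measured TCP pose, the force, the opening and the grip force at its end, in the units of the state.
- get_obs(): the state, without advancing time (a new reading comes with each control period).
- grab_frame(name): name is "scene" or "side" or "wrist"; returns a dict with "frame" (384x512x3 uint8, red, green, blue), "fx", "fy", "cx", "cy" (pixels), "rvec" (rotation vector, rad) and "tvec" (3), from world to camera coordinates, as OpenCV has them. Camera axes: x right, y down, z forward; pixel columns grow to the right and rows downward; lengths in m; the calibration is good to about 2 mm. A picture is of the moment at which its call begins. There is no depth.
- hand_in(): hands the job in; it is judged then, once.
The state is a dict: "time": time; "joint_pos": joint angles; "joint_velocities": joint speeds; "effort": joint torques, N m; "tcp_pos": TCP position; "eef_rot": TCP orientation; "ft_force": force on the tool from outside, world axes, zero at the start; "ft_torque": the same for the moment, N m; "width": finger opening in m; "gripper_force": force on a finger pad.
Only numpy, scipy, OpenCV 4.12 (cv2) and the standard library are available. Lean on these libraries where they do the work, as an engineer would, in place of code of your own. Each camera call takes 0.05 s, during which the arm holds its last target. There are 200 camera calls.

## Working session

There is one attempt and no reset: what is moved stays moved. The work goes in short steps, Python scripts to look and compute and a tool call to move; the robot and the scene stay as the last step left them, time stands still between calls to the robot, and variables do not carry over. Pictures are saved under pics/ and viewed, at most 10 in all, crops included, and the job is handed in when it is done.

Besides the shell and the picture viewer there is one more tool, called by a JSON object that holds its "fn" and its "kwargs". jog_arm: Moves the arm, as the interface text tells. Its arguments: {"type":"object","properties":{"series":{"type":"array","items":{"type":"array","items":{"type":"number"}}},"force":{"type":"number"}},"required":["series"]}

```bash
mkdir -p pics
cat > h.py <<'E'
import numpy as np, cv2
from rig import *
def cam(n):
    f=grab_frame(n); f['K']=np.array([[f['fx'],0,f['cx']],[0,f['fy'],f['cy']],[0,0,1.]]); f['R']=cv2.Rodrigues(np.array(f['rvec'],float))[0]; f['t']=np.array(f['tvec'],float); return f
def back(f,u,v,z):
    d=f['R'].T@np.linalg.inv(f['K'])@[u,v,1]; c=-f['R'].T@f['t']; return c+d*(z-c[2])/d[2]
def proj(f,P): return cv2.projectPoints(np.array(P,float).reshape(-1,3),f['R'],f['t'],f['K'],None)[0][:,0]
E
python3 - <<'E'
from h import *
o=get_obs(); print({k:np.round(v,3) for k,v in o.items()}, nose_length if not callable(nose_length) else nose_length())
for n in ['scene','side']:
    f=cam(n); np.savez('pics/'+n+'0.npz',**f); print(n,-f['R'].T@f['t'],f['fx'])
    cv2.imwrite(f'pics/{n}0.png',cv2.resize(f['frame'][...,::-1],(768,576)))
E
```

```text
{'time': np.float64(0.0), 'joint_pos': array([ 1.237,  0.308,  1.508, -0.   ,  1.328, -0.074]), 'joint_velocities': array([-0.   , -0.   ,  0.001,  0.001, -0.001,  0.001]), 'effort': array([-0.0000e+00, -4.5754e+01, -2.5192e+01, -0.0000e+00,  1.3000e-02,
       -0.0000e+00]), 'tcp_pos': array([0.148, 0.555, 0.238]), 'eef_rot': array([-3.14 , -0.   ,  2.881]), 'ft_force': array([-0.832, -0.09 ,  0.367]), 'ft_torque': array([-0.005, -0.031, -0.049]), 'gripper_force': np.float64(0.0), 'width': np.float64(0.085)} 0.008
scene [1.16537498 0.20283048 0.68856572] 355.7814279414135
side [0.17531515 0.57857724 0.54215314] 360.6426423845391
```

View pics/scene0.png

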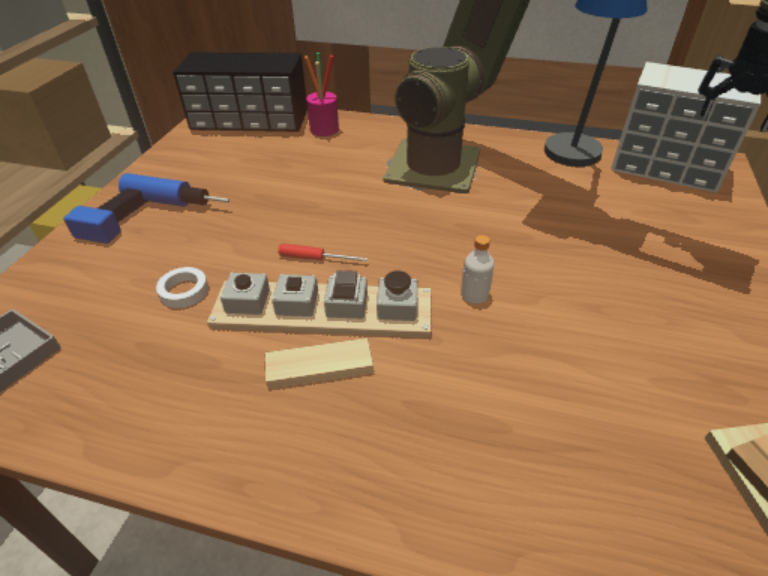

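View pics/side0.png

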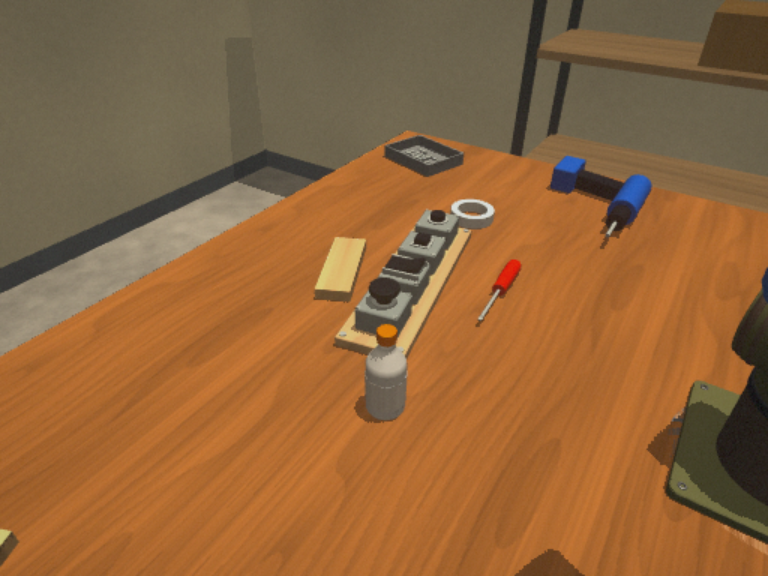

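The row from -y to +y is start, breaker, rocker, stop, and the bottle is at the +y end. In the scene picture they sit at about (243,281), (294,283), (346,285) and (397,279). I'll enlarge crops to locate them accurately.

Run:
```python
import numpy as np,cv2
for n,(x0,y0,w,h) in {'scene':(130,170,170,65),'side':(215,130,110,110)}.items():
    im=np.load(f'pics/{n}0.npz')['frame'][y0:y0+h,x0:x0+w,::-1]
    s=4.7 if n=='scene' else 5.4
    cv2.imwrite(f'pics/{n}c.png',cv2.resize(im,None,fx=s,fy=s,interpolation=cv2.INTER_CUBIC))
```

```text
(no output)
```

View pics/scenec.png

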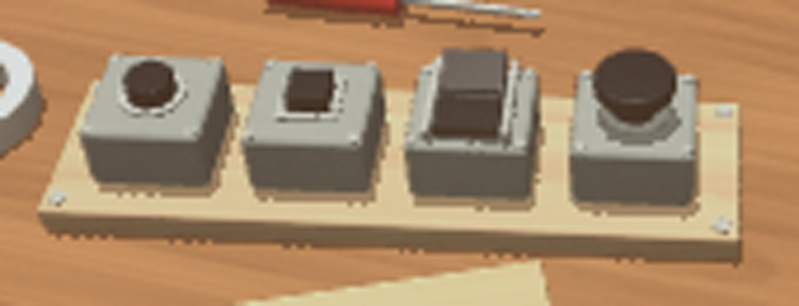

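View pics/sidec.png

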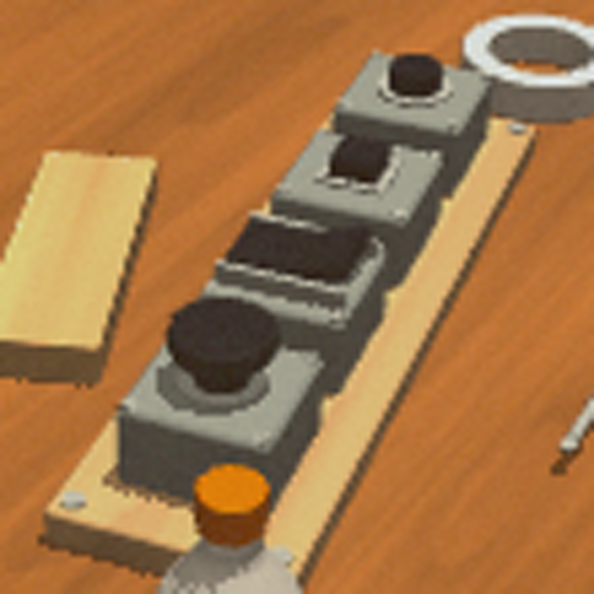

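```bash
cat > fit.py <<'E'
from h import *
from scipy.optimize import least_squares
S={'scene':(4.7,130,170,[(55,-195,18,40,212),(55,195,18,740,240),(-55,195,18,740,104),(34,-169,58,82,133),(34,-101,58,207,140),(34,-79,58,246,138),(34,-11,58,367,145),(34,101,58,570,152),(34,169,58,697,158),(-34,-169,58,115,57),(-34,-101,58,232,62)]),
'side':(5.4,215,130,[(55,195,18,47,515),(-55,-195,18,537,128),(-34,-169,58,490,80),(-34,-101,58,458,133),(34,-101,58,335,103),(34,-169,58,372,55),(-34,-11,58,407,220),(34,-11,58,272,200),(-34,169,58,268,445),(34,169,58,118,408)])}
C={n:dict(np.load(f'pics/{n}0.npz')) for n in S}
def W(p,X):
    c,s=np.cos(p[2]),np.sin(p[2]); X=np.atleast_2d(np.array(X,float))/1e3
    return np.c_[p[0]+c*X[:,0]-s*X[:,1],p[1]+s*X[:,0]+c*X[:,1],X[:,2]]
def res(p,names=('scene','side')):
    r=[]
    for n in names:
        s,x0,y0,L=S[n]; L=np.array(L,float)
        r.append((proj(C[n],W(p,L[:,:3]))-((L[:,3:]+.5)/s-.5+[x0,y0])).ravel())
    return np.concatenate(r)
for nm in (('scene',),('side',),('scene','side')):
    q=least_squares(res,[.7,0,0],args=(nm,),loss='soft_l1'); print(nm,q.x.round(4),'rms',np.sqrt(np.mean(res(q.x,nm)**2)),abs(res(q.x,nm)).max())
p=q.x
for n,X in dict(rocker=(-19.5,45,75),breaker=(0,-45,72),start=(0,-135,72),stop=(0,135,86)).items(): print(n,W(p,X)[0].round(4),*[proj(C[k],W(p,X))[0].round(1) for k in C])
E
python3 fit.py
python3 - <<'E'
from h import *
C=dict(np.load('pics/side0.npz')); print('glue cap top',back(C,387/1.5,330/1.5,.13)); C=dict(np.load('pics/scene0.npz')); print(back(C,482/1.5,241/1.5,.13))
o=get_obs(); R=cv2.Rodrigues(np.zeros(3))[0]
from scipy.spatial.transform import Rotation as T
print(T.from_euler('xyz',o['eef_rot']).as_matrix().round(3))
E
```

```text
('scene',) [ 0.5452 -0.0866  0.1995] rms 0.707974747663085 1.3319185624956162
('side',) [ 0.5427 -0.0925  0.2033] rms 0.7442734136164049 1.2965312517134748
('scene', 'side') [ 0.5428 -0.0889  0.2008] rms 0.9870176421972561 2.004530013255959
rocker [ 0.5147 -0.0487  0.075 ] [231.  181.5] [276.9 176. ]
breaker [ 0.5518 -0.133   0.072 ] [195.6 186.2] [280.9 157.6]
start [ 0.5697 -0.2212  0.072 ] [161.5 185. ] [291.1 142.3]
stop [0.5159 0.0434 0.086 ] [265.2 184.6] [255.3 190.9]
glue cap top [0.43145542 0.16578413 0.13      ]
[0.44088773 0.16967848 0.13      ]
[[-0.966  0.258 -0.001]
 [ 0.258  0.966 -0.002]
 [ 0.    -0.002 -1.   ]]
```

{"fn": "jog_arm", "kwargs": {"series": [[-3,-1.4,0,0,0,0,1],[-3,-1.4,0,0,0,0,1],[-3,-1.4,0,0,0,0,1],[-3,-1.4,0,0,0,0,1],[-3,-1.4,0,0,0,0,1],[-3,-1.4,0,0,0,0,1],[-3,-1.4,0,0,0,0,1],[-3,-1.4,0,0,0,0,1]], "force": 40}}

```text
time: 0.77
tcp_pos: [0.352, 0.384, 0.239]
eef_rot: [-3.141, -0.0, 2.881]
ft_force: [0.7, 0.7, -0.0]
width: -0.0001
gripper_force: 0.0
```

{"fn": "jog_arm", "kwargs": {"series": [[-3,-1.4,0,0,0,0,1],[-3,-1.4,0,0,0,0,1],[-3,-1.4,0,0,0,0,1],[-2.5,-2,0,0,0,-0.5,1],[-1.5,-3,0,0,0,-0.5,1],[-1.5,-3,0,0,0,-0.5,1],[-1.5,-3,0,0,0,-0.5,1],[-1.5,-3,0,0,0,-0.5,1]]}}

```text
time: 1.43
tcp_pos: [0.4871, 0.1666, 0.2388]
eef_rot: [-3.141, -0.001, 3.101]
ft_force: [0.7, -0.1, -0.4]
width: 0.0002
gripper_force: 0.0
```

{"fn": "jog_arm", "kwargs": {"series": [[0,-3,0,0,0,-0.9,1],[0,-3,0,0,0,-0.9,1],[0,-3,0,0,0,-0.8,1],[0,-3,2,0,0,0,1],[0,-3,2,0,0,0,1],[0,-3,2,0,0,0,1],[0,0,2,0,0,0,1],[0,0,0,0,0,0,1]]}}

```text
time: 2.1
tcp_pos: [0.5044, -0.0113, 0.1556]
eef_rot: [3.139, -0.008, -2.961]
ft_force: [-1.3, -0.1, 0.4]
width: 0.0
gripper_force: 0.0
```

```bash
cat > go.py <<'E'
import sys
from h import *
from scipy.spatial.transform import Rotation as T
def go(x,y,z,yaw=np.pi+.2008):
    o=get_obs(); R=T.from_euler('xyz',o['eef_rot']); d=np.array([x,y,z+nose_length])-o['tcp_pos']
    print('tcp',o['tcp_pos'].round(4),'shift cm',(R.inv().apply(d)*100).round(2),'turn',(np.degrees((R.inv()*T.from_euler('xyz',[np.pi,0,yaw])).as_rotvec())/5).round(2),'F',o['ft_force'].round(1),'t',o['time'])
if __name__=='__main__': go(*map(float,sys.argv[1:]))
E
python3 go.py .5147 -.0487 .095
python3 - <<'E'
from h import *
f=cam('side'); g=cam('scene')
a=cv2.resize(f['frame'][110:230,190:330,::-1],None,fx=4,fy=4,interpolation=cv2.INTER_CUBIC)[:480,:400]
b=cv2.resize(g['frame'][130:240,180:280,::-1],None,fx=4,fy=4,interpolation=cv2.INTER_CUBIC)
cv2.imwrite('pics/r1.png',np.hstack([a[:440],b]))
E
```

```text
tcp [ 0.5044 -0.0113  0.1556] shift cm [-0.38 -3.88  5.24] turn [ 0.03 -0.09 -0.23] F [-1.3 -0.1  0.4] t 2.1
```

View pics/r1.png

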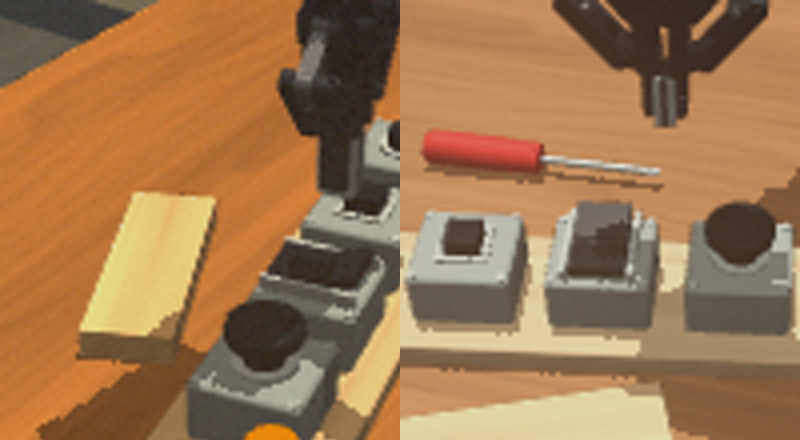

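The gripper is shut, high, and short of the rocker toward +y. Its fingertips are at about (663,125) in the right half. The knuckles are roughly 60 mm above the tips, so they will clear the stop button.

{"fn": "jog_arm", "kwargs": {"series": [[-0.1,-1.3,0,0,0,-0.23,1],[-0.1,-1.3,0,0,0,0,1],[-0.2,-1.3,0.7,0,0,0,1],[0,0,1.5,0,0,0,1],[0,0,1.5,0,0,0,1],[0,0,1.5,0,0,0,1],[0,0,0,0,0,0,1],[0,0,0,0,0,0,1]]}}

```text
time: 2.87
tcp_pos: [0.5187, -0.0474, 0.1071]
eef_rot: [3.141, -0.001, -2.937]
ft_force: [0.5, 0.3, 0.5]
width: 0.0
gripper_force: 0.0
```

```bash
python3 go.py .5147 -.0487 .068
python3 - <<'E'
from h import *
f=cam('side'); g=cam('scene')
a=cv2.resize(f['frame'][130:240,210:310,::-1],None,fx=4,fy=4,interpolation=cv2.INTER_CUBIC)
b=cv2.resize(g['frame'][130:240,180:280,::-1],None,fx=4,fy=4,interpolation=cv2.INTER_CUBIC)
cv2.imwrite('pics/r2.png',np.hstack([a,b]))
E
```

```text
tcp [ 0.5187 -0.0474  0.1071] shift cm [ 0.42 -0.05  3.11] turn [ 0.   -0.01  0.04] F [0.5 0.3 0.5] t 2.8667
```

View pics/r2.png

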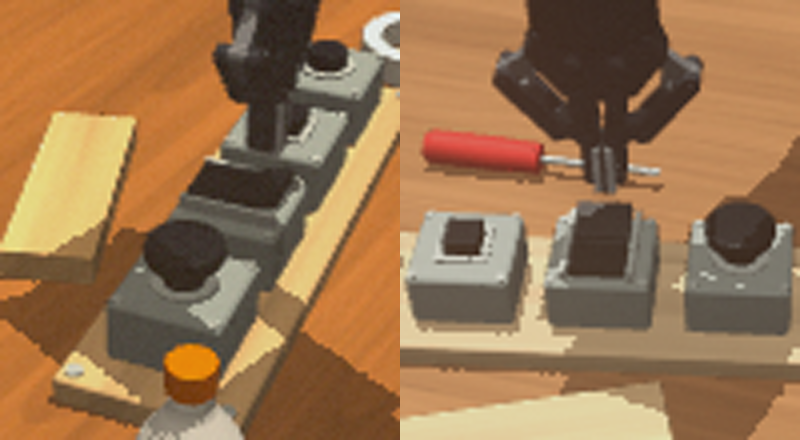

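The fingertips are at about (605,190) in the right half, centred over the rocker's raised half. I'll shift 4 mm toward the robot and press.

{"fn": "jog_arm", "kwargs": {"series": [[0.2,0,0.5,0,0,0,1],[0.25,0,0.5,0,0,0,1],[0,0,0.5,0,0,0,1],[0,0,0.4,0,0,0,1],[0,0,0.4,0,0,0,1],[0,0,0.4,0,0,0,1],[0,0,0.4,0,0,0,1],[0,0,0,0,0,0,1]]}}

```text
time: 3.63
tcp_pos: [0.5141, -0.0482, 0.0761]
eef_rot: [3.141, -0.001, -2.937]
ft_force: [-0.0, 0.3, 0.2]
width: 0.0001
gripper_force: 0.0
```

{"fn": "jog_arm", "kwargs": {"series": [[0,0,0,0,0,0,1],[0,0,0,0,0,0,1]]}}

```text
time: 3.8
tcp_pos: [0.5148, -0.0482, 0.0761]
eef_rot: [-3.141, 0.0, -2.937]
ft_force: [0.0, 0.0, -0.4]
width: 0.0001
gripper_force: 0.0
```

{"fn": "jog_arm", "kwargs": {"series": [[0,0,0.15,0,0,0,1],[0,0,0,0,0,0,1],[0,0,0,0,0,0,1]]}}

```text
time: 4.05
tcp_pos: [0.5148, -0.0482, 0.0759]
eef_rot: [-3.141, 0.001, -2.937]
ft_force: [-2.9, 0.0, 10.1]
width: -0.0002
gripper_force: 5.2
```

{"fn": "jog_arm", "kwargs": {"series": [[0,0,0.1,0,0,0,1],[0,0,0,0,0,0,1],[0,0,0,0,0,0,1]]}}

```text
time: 4.3
tcp_pos: [0.5148, -0.0483, 0.0757]
eef_rot: [-3.141, 0.002, -2.937]
ft_force: [-4.7, 0.4, 16.6]
width: -0.0002
gripper_force: 8.8
```

Run:
```python
from h import *
print(get_obs()['ft_force'].round(1))
f=cam('side'); g=cam('scene')
a=cv2.resize(f['frame'][130:240,210:310,::-1],None,fx=4,fy=4,interpolation=cv2.INTER_CUBIC)
b=cv2.resize(g['frame'][130:240,180:280,::-1],None,fx=4,fy=4,interpolation=cv2.INTER_CUBIC)
cv2.imwrite('pics/r3.png',np.hstack([a,b]))
```

```text
[-4.7  0.4 16.6]
```

View pics/r3.png

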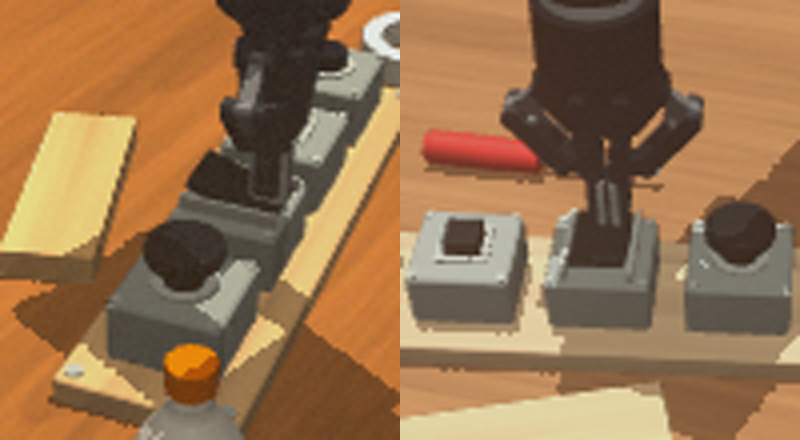

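The rocker is over: the near half is level at 68 mm, there is a firm 16 N reaction at its stop, and the far half is raised (left half, ~(225,175)). Next is the breaker.

{"fn": "jog_arm", "kwargs": {"series": [[0,0,-2,0,0,0,1],[0,0,-2,0,0,0,1],[-0.5,-2,0,0,0,0,1],[-0.5,-2.5,0,0,0,0,1],[-0.5,-2.5,0,0,0,0,1],[-0.4,-2,0,0,0,0,1],[0,0,1,0,0,0,1],[0,0,0,0,0,0,1]]}}

```text
time: 5.07
tcp_pos: [0.5508, -0.1331, 0.1022]
eef_rot: [3.14, -0.002, -2.939]
ft_force: [-1.5, 0.6, -0.5]
width: -0.0
gripper_force: 0.0
```

{"fn": "jog_arm", "kwargs": {"series": [[0,0,0,0,0,0,1],[0,0,0,0,0,0,1]]}}

```text
time: 5.23
tcp_pos: [0.5502, -0.1314, 0.1032]
eef_rot: [3.14, -0.002, -2.937]
ft_force: [0.1, -0.1, -0.9]
width: 0.0004
gripper_force: 0.0
```

```bash
python3 go.py .5518 -.133 .064
python3 - <<'E'
from h import *
f=cam('side'); g=cam('scene')
a=cv2.resize(f['frame'][120:230,210:310,::-1],None,fx=4,fy=4,interpolation=cv2.INTER_CUBIC)
b=cv2.resize(g['frame'][130:240,150:250,::-1],None,fx=4,fy=4,interpolation=cv2.INTER_CUBIC)
cv2.imwrite('pics/r4.png',np.hstack([a,b]))
E
```

```text
tcp [ 0.5502 -0.1314  0.1032] shift cm [-0.13 -0.19  3.12] turn [ 0.02 -0.02  0.05] F [ 0.1 -0.1 -0.9] t 5.2333
```

View pics/r4.png

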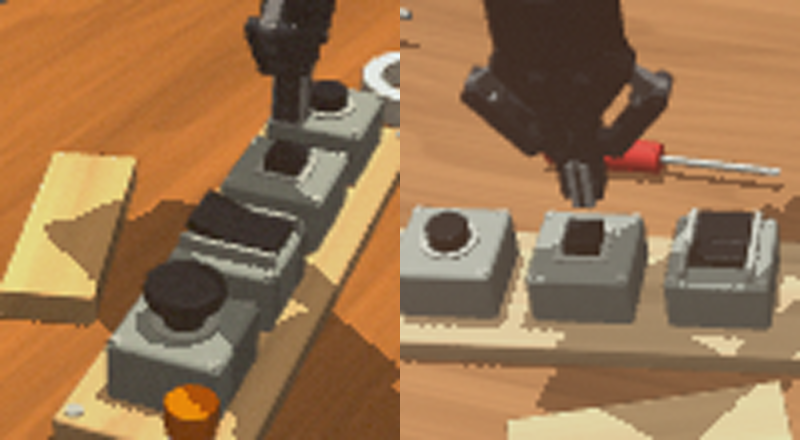

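The rocker stays on, with its near half level and its far half up at about (720,230). The fingertips, at about (583,203), hang over the breaker key.

{"fn": "jog_arm", "kwargs": {"series": [[-0.1,-0.2,0.6,0,0,0,1],[0,0,0.6,0,0,0,1],[0,0,0.5,0,0,0,1],[0,0,0.4,0,0,0,1],[0,0,0.4,0,0,0,1],[0,0,0.4,0,0,0,1],[0,0,0.2,0,0,0,1],[0,0,0.1,0,0,0,1]]}}

```text
time: 6.0
tcp_pos: [0.5524, -0.134, 0.072]
eef_rot: [3.141, -0.001, -2.937]
ft_force: [-3.7, 1.8, 12.8]
width: -0.0003
gripper_force: 6.5
```

{"fn": "jog_arm", "kwargs": {"series": [[0,0,0.1,0,0,0,1],[0,0,0,0,0,0,1],[0,0,0,0,0,0,1]]}}

```text
time: 6.25
tcp_pos: [0.5523, -0.134, 0.072]
eef_rot: [3.141, -0.0, -2.937]
ft_force: [-3.6, 1.8, 9.7]
width: 0.0002
gripper_force: 5.1
```

The breaker is home: tip at 64 mm with a firm stop. Next is the start button.

{"fn": "jog_arm", "kwargs": {"series": [[0,0,-1.5,0,0,0,1],[0,0,-1.5,0,0,0,1],[0,-2,0,0,0,0,1],[0,-2.5,0,0,0,0,1],[0,-2.5,0,0,0,0,1],[0,-2,0,0,0,0,1],[0,0,0,0,0,0,1],[0,0,0,0,0,0,1]]}}

```text
time: 6.92
tcp_pos: [0.5711, -0.2235, 0.1006]
eef_rot: [-3.142, 0.0, -2.939]
ft_force: [-0.8, 0.8, 0.7]
width: -0.0
gripper_force: 0.0
```

{"fn": "jog_arm", "kwargs": {"series": [[0,0,0,0,0,0,1],[0,0,0,0,0,0,1]]}}

```text
time: 7.08
tcp_pos: [0.5703, -0.2213, 0.1005]
eef_rot: [3.141, -0.001, -2.937]
ft_force: [-0.1, -0.4, 0.8]
width: -0.0001
gripper_force: 0.0
```

```bash
python3 go.py .5697 -.2212 .066
python3 - <<'E'
from h import *
f=cam('side'); g=cam('scene')
a=cv2.resize(f['frame'][100:210,220:320,::-1],None,fx=4,fy=4,interpolation=cv2.INTER_CUBIC)
b=cv2.resize(g['frame'][130:240,130:230,::-1],None,fx=4,fy=4,interpolation=cv2.INTER_CUBIC)
cv2.imwrite('pics/r5.png',np.hstack([a,b]))
E
```

```text
tcp [ 0.5703 -0.2213  0.1005] shift cm [0.05 0.02 2.65] turn [ 0.01 -0.01  0.05] F [-0.1 -0.4  0.8] t 7.0833
```

View pics/r5.png

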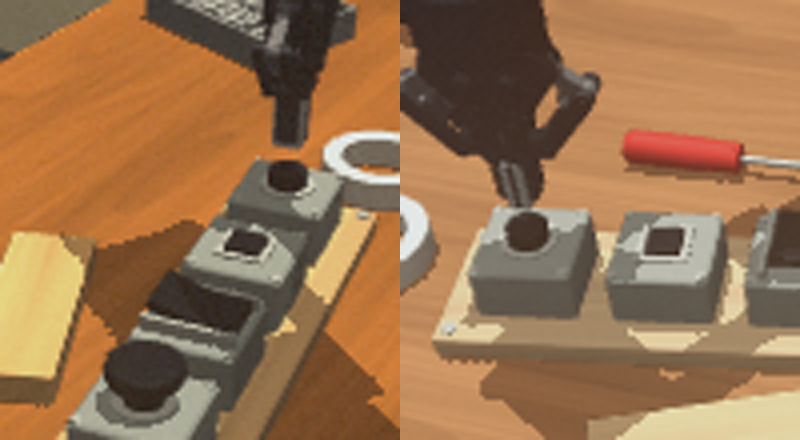

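The breaker key is low and in, at about (665,240), and the fingertips at about (522,200) are over the start button. Pressing now.

{"fn": "jog_arm", "kwargs": {"series": [[0,0,0.6,0,0,0,1],[0,0,0.6,0,0,0,1],[0,0,0.5,0,0,0,1],[0,0,0.4,0,0,0,1],[0,0,0.4,0,0,0,1],[0,0,0.25,0,0,0,1],[0,0,0,0,0,0,1],[0,0,0,0,0,0,1]]}}

```text
time: 7.85
tcp_pos: [0.5705, -0.2219, 0.074]
eef_rot: [3.141, -0.0, -2.937]
ft_force: [-2.7, 2.5, 7.7]
width: -0.0
gripper_force: 4.0
```

{"fn": "jog_arm", "kwargs": {"series": [[0,0,0,0,0,0,1],[0,0,0,0,0,0,1]]}}

```text
time: 8.02
tcp_pos: [0.5705, -0.2219, 0.074]
eef_rot: [3.141, -0.0, -2.937]
ft_force: [-1.8, 2.5, 8.5]
width: 0.0001
gripper_force: 4.0
```

The start button is fully down: tip at 66 mm, and 8 N is more than the 5 N spring. I'll retract and check.

{"fn": "jog_arm", "kwargs": {"series": [[0,0,-1.5,0,0,0,1],[0,0,-2,0,0,0,1],[0,0,-2.5,0,0,0,1],[0,0,-2.5,0,0,0,1],[0,0,-2,0,0,0,1],[0,0,0,0,0,0,1],[0,0,0,0,0,0,1],[0,0,0,0,0,0,1]]}}

```text
time: 8.68
tcp_pos: [0.5703, -0.2222, 0.1773]
eef_rot: [3.141, -0.001, -2.937]
ft_force: [-0.4, 0.1, -0.9]
width: -0.0001
gripper_force: 0.0
```

Run:
```python
from h import *
f=cam('side'); g=cam('scene')
a=cv2.resize(f['frame'][130:240,210:310,::-1],None,fx=4,fy=4,interpolation=cv2.INTER_CUBIC)
b=cv2.resize(g['frame'][150:260,130:230,::-1],None,fx=4,fy=4,interpolation=cv2.INTER_CUBIC)
cv2.imwrite('pics/r6.png',np.hstack([a,b]))
```

```text
(no output)
```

View pics/r6.png

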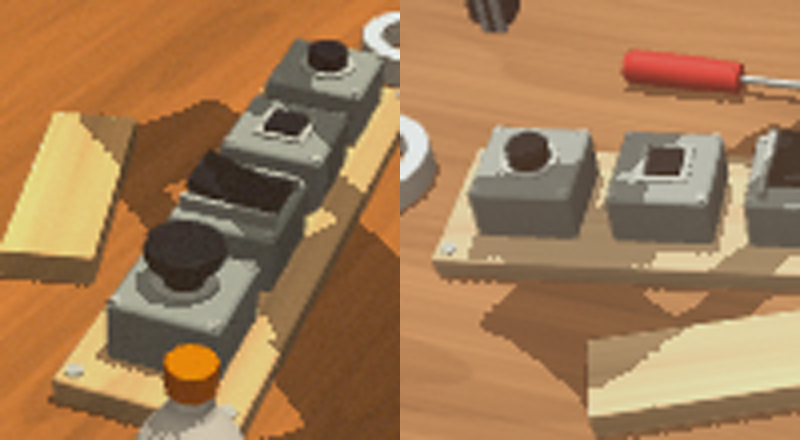

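The rocker is on, the breaker is in (~(665,160)), the start button is up again (~(528,150)), and the stop button and loose things are where they were.

```bash
python3 -c "from rig import *; print(hand_in())"
```

```text
the job is handed in; nothing more can be done
None
```

Job handed in at about 9 s of the 42 s: rocker switched on, breaker key home, and start button pressed and back up, with the stop button and loose things untouched; the simulator returned no verdict.

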